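# Take the hanging rail from its case and fit it in the drying stand

## Task

Lift the loose lid off the sloping wooden case and lay it flat, handle up, on the free tabletop. Then take the round rod out of the case and slide it endways through the holes of both uprights of the drying stand, until it sticks out at least 12 mm past both of them, and let it rest there. Finally put the lid back fully home on the case, and do not disturb the mug or the spatula.

Things in the scene. Friction and masses are not known exactly. Their poses are not given: they have to be found in the camera images.
- wedge: Fixed plywood wedge that carries the sloping case, 120 mm deep (x) by 300 mm wide (y). Origin: middle of its underside on the table; x runs level up-slope (away from the robot at yaw 0), y along the case, z up. Its place and yaw vary; the case and the stand may be on either side.
- case: Open case on the wedge, sloped 28 degrees, facing the robot side. Origin: middle of its flat upper face (100 x 320 mm), 45 mm straight above the wedge's origin; z square to the face, x up-slope, y along the case. On the face a rim 62 x 282 mm outside, 10 mm high, rounded on top, over which the lid fits; inside it two 34 mm wide saddles at y = +90 and -90 mm with prongs up to z = 36 mm.
- lid: Loose wooden lid: upside-down box 80 (x) x 300 (y) x 52 mm high, inside 70 x 290 mm (4 mm play round the rim), about 0.25 kg. Origin: middle of its open underside, z up. Handle: solid rib on top, 16 mm wide (x), 90 mm long (y), z = 52 to 82 mm. When home its origin and axes match the case's (either way round will do), as at the start.
- rod: Loose round dark wooden rod, 14 mm diameter, 240 mm long, about 35 g. Origin: its centre; y is its axis. At the start it lies under the lid in the case's two saddles, along the case's y, its axis 34 mm above the case's face.
- rod_end_a (a point): Centre of the rod's end face at its +y end.
- rod_end_b (a point): Centre of the rod's end face at its -y end.
- stand: Fixed plywood drying stand: base 110 x 150 x 14 mm, two uprights each 12 mm thick (y), 50 mm wide (x), 145 mm high, outer faces at y = +51 and -51 mm. Each has a round 20 mm hole right through along y, centred at x = 0, z = 120 mm, the two in line. Origin: middle of the underside, z up. Place and yaw vary.
- mug: White cup, 80 mm across, 90 mm high; bystander, leave alone. Origin: middle of its underside.
- spatula: Hand spatula lying on the table; bystander, leave alone. Origin below its length; x along it.
There are look-alikes about, which are no part of the job. What is shaped like the stand but red or yellow is not meant.

How it is judged:
By the outcome, as a careful person would: the job done as asked, in the order asked, and still so for the second after the job is handed in, with the robot touching nothing.
It also fails if it takes over 72 s, if anything falls off the work surface, if the arm or the gripper's body presses on something with over 40 N, if the wrist force passes 120 N, or if a joint passes its speed limit or range.

## Robot

A 7-joint arm with a two-finger parallel gripper is mounted at the origin on the work surface. World frame = base frame: x ahead of the robot, y to its left, z up, the work surface at z = 0. Lengths are in m, angles in rad, forces in N, time in s.
With the tool pointing down it reaches from about 0.4 to 0.85 m from the base axis. Payload 10.4 kg.
Tool frame: the origin (TCP) lies midway between the tips of the shut fingers; the grasp point (between the pads) lies 19 mm behind it; z points along the fingers, y is the line along which they close (so a half turn about z gives the same grasp; the last joint's range is limited). The gripper opens to 87 mm and grips with 3 to 60 N. Pads are 19 mm wide; open, the fingers measure 117 mm over their backs; the gripper's body (75 mm by 190 mm) begins 51 mm behind the grasp point.
Start: joints at [-1.134, 0.332, -0.065, 1.46, 0.022, 1.35, -0.088], TCP at [0.277, 0.56, 0.223] pointing down, gripper open.
Joint ranges: [-2.6, 2.6], [-0.5, 2.12], [-1.47, 1.34], [0.16, 2.42], [-1.27, 4.41], [0.06, 2.06], [-2.6, 2.6]. Speed limits (rad/s): [2.22, 2.22, 2.79, 2.79, 3.14, 3.14, 3.14].

## Interface

Orientations are given as a unit quaternion [x, y, z, w].
In Python, from bench import r gives the robot as it stands.
- The arm moves only by the tool arm_command, never from a script. Its argument "moves" is one flat list of numbers, 4 for each row, row after row: the shift along the tool's x, y, z in cm, then the turn about the tool's z in degrees. A call has 1 to 12 rows; each row shifts and turns the commanded pose from where the row before left it, along the tool's axes as they then stand; what a row does not reach is not made up. A row lasts 1/12 s, in which the tool goes at most 41.7 mm and 7.16 degrees, less where a joint would pass 70% of its speed; a pose out of reach is approached as far as the arm can. A call with a gripper value outside its range is refused whole. "fingers" is the opening in per cent of the stroke, from 0 (shut) to 100 (fully open), set as the call begins (left out, the last holds). The fingers move at their own pace and stop on an object; "squeeze" is the grip in N (left out, the last holds). Time passes only in rows, so rows that do not move let the fingers close. It gives the time, the measured TCP pose, the force, the opening and the grip force at its end, in the units of the state.
- r.read_state(): the state, without advancing time (a new reading comes with each control period).
- r.camera(name): name is "scene" or "top" or "wrist"; returns the picture (384x512x3 uint8, red, green, blue); there is no depth.
- r.camera_info(name): a dict with "fx", "fy", "cx", "cy" (pixels), "origin" and "attitude" of the camera in the world. Camera axes: x right, y up, looking along -z (the intrinsics and any distortion apply to the point x, -y, -z); pixel columns grow to the right and rows downward; lengths in m; the calibration is good to about 2 mm. A picture is of the moment at which its call begins: read the wrist's pose just before it. camera_info takes no time and is no camera call; for the wrist camera it gives the pose at the moment of the call.
- r.close_job(): hands the job in; it is judged then, once.
The state is a dict: "time": time; "joint_positions": joint angles; "joint_vel": joint speeds; "joint_torque": joint torques, N m; "ee_pos": TCP position; "eef_rot": TCP orientation; "ft_force": force on the tool from outside, world axes, zero at the start; "torque": the same for the moment, N m; "width": finger opening in m; "grip_force": force on a finger pad.
Only numpy, scipy, OpenCV 4.12 (cv2) and the standard library are available. Lean on these libraries where they do the work, as an engineer would, in place of code of your own. Each camera call takes 0.05 s, during which the arm holds its last target. There are 200 camera calls.

## Working session

There is one attempt and no reset: what is moved stays moved. The work goes in short steps, Python scripts to look and compute and a tool call to move; the robot and the scene stay as the last step left them, time stands still between calls to the robot, and variables do not carry over. Pictures are saved under pics/ and viewed, at most 10 in all, crops included, and the job is handed in when it is done.

Besides the shell and the picture viewer there is one more tool, called after "Emit:" by a JSON object that holds its "name" and its "arguments". arm_command: Moves the arm, as the interface text tells. Its arguments: {"type":"object","properties":{"moves":{"type":"array"},"fingers":{"type":"number"},"squeeze":{"type":"number"}},"required":["moves"]}

```bash
ls; mkdir -p pics; python3 - <<'E'
from bench import r
import cv2,numpy as np
s=r.read_state();print(s['time'],s['ee_pos'],s['eef_rot'],s['width'])
ims=[]
for n in ["scene","top"]:
    im=r.camera(n)[:,:,::-1];cv2.imwrite(f'pics/{n}0.png',im);print(n,r.camera_info(n))
print(r.camera_info("wrist"))
E
```

```text
pics
0.0 [0.27720803 0.55971688 0.22173956] [ 2.27877233e-01  9.73689596e-01 -7.22097963e-04 -1.25711382e-04] 0.08669687342529242
scene {'fx': 403.04491710933974, 'fy': 403.04491710933974, 'cx': 256.7231319091215, 'cy': 191.09308640036954, 'origin': array([ 0.93422508, -0.52570652,  0.93344025]), 'attitude': array([0.31150492, 0.09936296, 0.28783784, 0.90013391])}
top {'fx': 451.81425657780636, 'fy': 451.81425657780636, 'cx': 252.1546159286055, 'cy': 185.21367933383164, 'origin': array([0.35979998, 0.02433167, 1.25357502]), 'attitude': array([-0.0470966 ,  0.05907676,  0.71256652, -0.69752477])}
{'fx': 342.90967765118273, 'fy': 342.90967765118273, 'cx': 263.8955930969976, 'cy': 192.81333525552463, 'origin': array([0.20144206, 0.59705004, 0.38322717]), 'attitude': array([-0.13242916, -0.08115022,  0.52089932,  0.83936944])}
```

View pics/scene0.png

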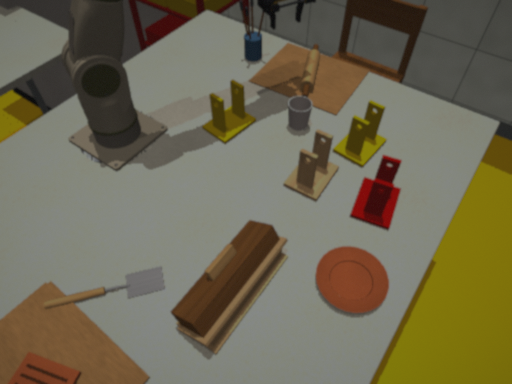

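View pics/top0.png

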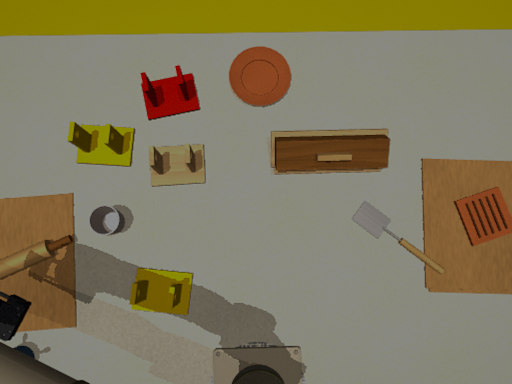

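The stand-like things in the top view are: plywood at (177,165), yellow at (105,145) and (162,290), red at (170,95). Only the plywood one at (177,165) fits. In the scene view it is at (311,168). The case with its lid is at top (330,152). I'll enlarge these to confirm and to read corners.

```bash
python3 - <<'E'
import cv2,numpy as np
t=cv2.imread('pics/top0.png');s=cv2.imread('pics/scene0.png')
def c(im,x,y,w,h,k):
    o=cv2.resize(im[y:y+h,x:x+w],None,fx=k,fy=k,interpolation=cv2.INTER_CUBIC)
    for i in range(0,w,10): cv2.putText(o,str(x+i),(i*k,8),0,.3,(255,0,255),1);cv2.line(o,(i*k,10),(i*k,16),(255,0,255),1)
    for j in range(10,h,10): cv2.putText(o,str(y+j),(0,j*k+3),0,.3,(255,0,255),1);cv2.line(o,(20,j*k),(26,j*k),(255,0,255),1)
    return o
M=np.zeros((600,800,3),np.uint8)
def put(o,x,y): M[y:y+o.shape[0],x:x+o.shape[1]]=o[:600-y,:800-x]
put(c(t,265,122,132,58,3),0,0)      # 396x174
put(c(t,143,138,66,54,6),400,0)     # 396x324
put(c(s,170,215,125,135,3),0,180)   # 375x405
put(c(s,282,128,60,72,4),400,330)
cv2.imwrite('pics/m1.png',M)
E
```

```text
(no output)
```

View pics/m1.png

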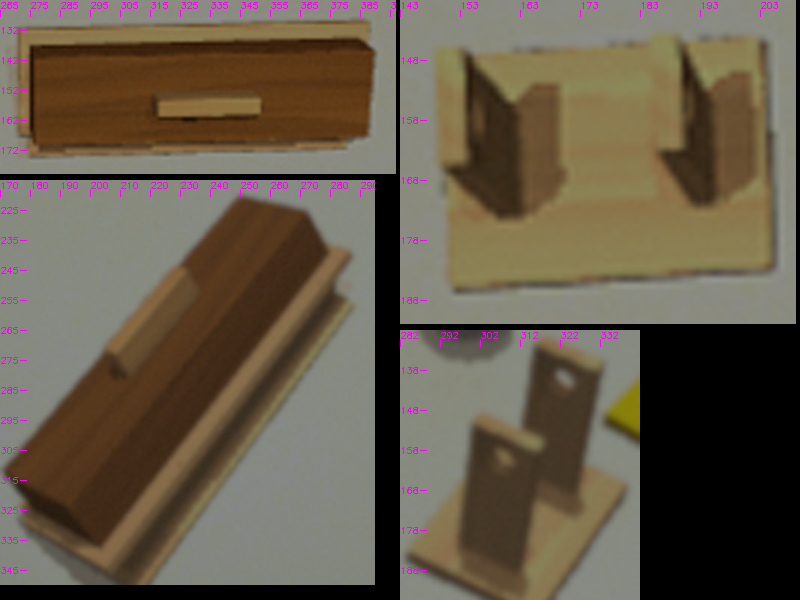

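The crop confirms the plywood stand at top (177,165): natural wood with two holed uprights. The lid is home on its case. Next I'll fit the poses by silhouette in both views.

```bash
cat > h.py <<'E'
import numpy as np,cv2
from scipy.spatial.transform import Rotation as R
from scipy.optimize import minimize
def proj(ci,P):
    p=(np.asarray(P)-ci['origin'])@R.from_quat(ci['attitude']).as_matrix()
    return np.c_[ci['cx']+ci['fx']*p[:,0]/-p[:,2], ci['cy']-ci['fy']*p[:,1]/-p[:,2]]
def box(x0,x1,y0,y1,z0,z1): return np.array([[x,y,z] for x in(x0,x1) for y in(y0,y1) for z in(z0,z1)],float)
def rz(a): return R.from_euler('z',a).as_matrix()
TILT=R.from_euler('y',-28,degrees=True).as_matrix()  # x up-slope
def casepose(q): # wedge x,y,yaw -> origin, R of case
    return np.array([q[0],q[1],.045]), rz(q[2])@TILT
LID=[box(-.04,.04,-.15,.15,0,.052)]; HND=[box(-.008,.008,-.045,.045,.052,.082)]
STAND=[box(-.055,.055,-.075,.075,0,.014),box(-.025,.025,.039,.051,.014,.145),box(-.025,.025,-.051,-.039,.014,.145)]
def render(ci,boxes,o,Rm,x,y,w,h,k=8):
    m=np.zeros((h*k,w*k),np.uint8)
    for b in boxes:
        u=(proj(ci,b@Rm.T+o)-[x,y]+.5)*k-.5
        cv2.fillConvexPoly(m,np.round(cv2.convexHull(u.astype(np.float32))*16).astype(np.int32),255,shift=4)
    return cv2.resize(m,(w,h),interpolation=cv2.INTER_AREA)/255.
E
cat > fit.py <<'E'
from h import *; from bench import r
ims={n:cv2.imread(f'pics/{n}0.png') for n in('top','scene')}
ci={n:r.camera_info(n) for n in ims}
def mask(im,kind):
    f=im.astype(float);b,g,rr=f[...,0],f[...,1],f[...,2]
    hsv=cv2.cvtColor(im,cv2.COLOR_BGR2HSV);S=hsv[...,1].astype(float);V=hsv[...,2]
    if kind=='lid': m=(S>95)&(V<125)
    else: m=S>50
    return m.astype(float)
def run(kind,boxes,pose,q0,win):
    W={};Mk={}
    for n,(x,y,w,h) in win.items():
        m=mask(ims[n],kind)[y:y+h,x:x+w].astype(np.uint8)
        l,lab,st,_=cv2.connectedComponentsWithStats(m); m=(lab==1+np.argmax(st[1:,4])).astype(np.uint8)
        m=cv2.morphologyEx(m,cv2.MORPH_CLOSE,np.ones((3,3)))
        Mk[n]=m.astype(float)
    def cost(q,names=tuple(win)):
        c=0
        for n in names:
            d=render(ci[n],boxes,*pose(q),*win[n])-Mk[n]
            if kind=='lid': d=d*(1-cv2.dilate(render(ci[n],HND,*pose(q),*win[n]),np.ones((5,5))))
            c+=np.sum(d**2)
        return c
    for names in (tuple(win),('top',),('scene',)):
        b=min((minimize(cost,np.array(q0)+[0,0,dy],args=(names,),method='Nelder-Mead',options=dict(initial_simplex=np.array(q0)+[0,0,dy]+np.array([[0,0,0],[.02,0,0],[0,.02,0],[0,0,.1]]),xatol=1e-5)) for dy in(-.08,.08)),key=lambda a:a.fun)
        print(kind,names,np.round(b.x,4),np.degrees(b.x[2]).round(2),b.fun.round(1),[int(m.sum()) for m in Mk.values()])
        if len(names)==2:
            for n in win:
                x,y,w,h=win[n];d=render(ci[n],boxes,*pose(b.x),*win[n])
                o=ims[n][y:y+h,x:x+w].copy();o=cv2.resize(o,None,fx=3,fy=3)
                for mm,c in((d,(0,0,255)),(Mk[n],(0,255,0))):
                    cs,_=cv2.findContours((cv2.resize(mm,None,fx=3,fy=3)>.5).astype(np.uint8),0,2);cv2.drawContours(o,cs,-1,c,1)
                out.append(o)
out=[]
run('lid',LID,casepose,(.62,-.16,0),{'top':(262,118,135,64),'scene':(165,212,130,140)})
sp=lambda q:(np.array([q[0],q[1],0]),rz(q[2]))
run('stand',STAND,sp,(.60,.2,0),{'top':(140,135,72,56),'scene':(280,126,62,75)})
M=np.zeros((600,800,3),np.uint8)
for o,(x,y) in zip(out,((0,0),(0,195),(420,0),(420,200))): M[y:y+o.shape[0],x:x+o.shape[1]]=o[:600-y,:800-x]
cv2.imwrite('pics/fit.png',M)
E
python3 fit.py
```

```text
lid ('top', 'scene') [ 0.6393 -0.2098  0.0142] 0.81 2087.4 [3909, 6545]
lid ('top',) [ 0.6365 -0.2087  0.0118] 0.68 172.3 [3909, 6545]
lid ('scene',) [ 0.6413 -0.2147  0.0093] 0.53 1644.0 [3909, 6545]
stand ('top', 'scene') [0.611  0.2105 0.0528] 3.03 118.8 [2147, 1993]
stand ('top',) [0.6109 0.2099 0.0442] 2.53 28.5 [2147, 1993]
stand ('scene',) [0.6104 0.2129 0.0551] 3.15 59.4 [2147, 1993]
```

View pics/fit.png

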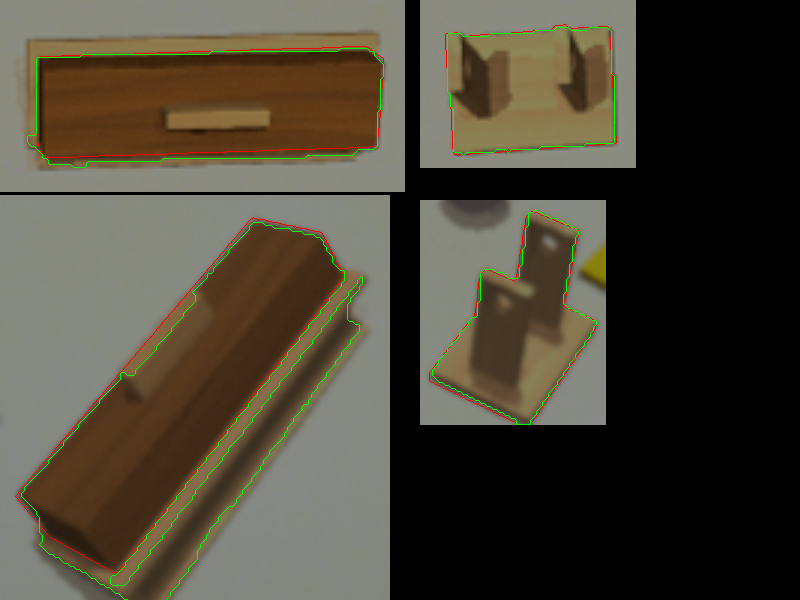

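All fits overlap the images closely, as the outlines show. Lid/case is at about (0.637, -0.209), yaw 0.7°, and the stand at about (0.611, 0.211), yaw 2.9°. I turn the tool across the case and go above it.

Emit:
{"name": "arm_command", "arguments": {"moves": [0,0,0,7,0,0,0,7,0,0,0,7,0,0,0,7,0,0,0,7,0,0,0,7,0,0,0,7,0,0,0,7,0,0,0,7], "fingers": 100}}

```text
time: 0.85
ee_pos: [0.2772, 0.5599, 0.2221]
eef_rot: [0.705, 0.709, -0.0, 0.0]
ft_force: [-0.1, 0.4, 0.4]
width: 0.087
grip_force: 0.0
```

Emit:
{"name": "arm_command", "arguments": {"moves": [-3.2,1.3,0,0,-3.2,1.3,0,0,-3.2,1.3,0,0,-3.2,1.3,0,0,-3.2,1.3,0,0,-3.2,1.3,0,0,-3.2,1.3,0,0,-3.2,1.3,0,0,-3.2,1.3,0,0,-3.2,1.3,0,0,-3.2,1.3,0,0,-3.2,1.3,0,0]}}

```text
time: 1.85
ee_pos: [0.4379, 0.1762, 0.2224]
eef_rot: [0.703, 0.711, -0.0, -0.0]
ft_force: [0.7, 0.1, 0.7]
width: 0.087
grip_force: 0.0
```

Emit:
{"name": "arm_command", "arguments": {"moves": [-3.2,1.3,0,0,-3.2,1.3,0,0,-3.2,1.3,0,0,-3.2,1.3,0,0,-3.2,1.3,0,0,-3.2,1.3,0,0,-3.2,1.3,0,0,-3.2,1.3,0,0,-3.2,1.3,0,0,-3.2,1.3,0,0,0,0,0,0,0,0,0,0]}}

```text
time: 2.85
ee_pos: [0.571, -0.1429, 0.2218]
eef_rot: [0.704, 0.71, -0.001, -0.0]
ft_force: [-0.0, 0.9, -0.3]
width: 0.0868
grip_force: 0.0
```

```bash
cat > look.py <<'E'
import sys,pickle
from bench import r
import cv2
def look(name,tag):
    ci=r.camera_info(name); im=r.camera(name)[:,:,::-1].copy()
    cv2.imwrite(f'pics/{tag}.png',im); pickle.dump(ci,open(f'pics/{tag}.pkl','wb')); return im,ci
if __name__=='__main__': look(sys.argv[1],sys.argv[2])
E
python3 look.py wrist w1; python3 - <<'E'
from h import *;import pickle
ci=pickle.load(open('pics/w1.pkl','rb'));im=cv2.imread('pics/w1.png')
o,Rm=casepose((.637,-.209,.012))
for B,c in((LID,(0,0,255)),(HND,(0,255,0))):
    h=cv2.convexHull(proj(ci,B[0]@Rm.T+o).astype(np.float32)).astype(int);cv2.polylines(im,[h],True,c,1)
cv2.imwrite('pics/w1o.png',im)
E
```

```text
(no output)
```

View pics/w1o.png

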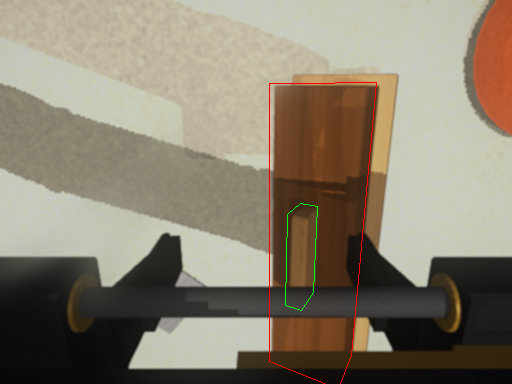

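The wrist view shows the lid edge about 3 px right of and below the model, so the case is at about (0.639, -0.211). Handle spans about (292–313, 207–290+). Now I move in over the handle with narrowed fingers.

Emit:
{"name": "arm_command", "arguments": {"moves": [-1.7,0.8,0,0,-1.7,0.8,0,0,-1.7,0.9,0,0,-1.7,0.8,0,0,0,0,1.5,0,0,0,1.5,0,0,0,1.5,0,0,0,1.5,0,0,0,1.5,0,0,0,1.5,0,0,0,0,0,0,0,0,0], "fingers": 42, "squeeze": 6}}

```text
time: 3.9
ee_pos: [0.6049, -0.2064, 0.1322]
eef_rot: [0.702, 0.712, -0.0, -0.001]
ft_force: [-0.0, -0.2, 0.7]
width: 0.0368
grip_force: 0.0
```

Emit:
{"name": "arm_command", "arguments": {"moves": [-0.4,0,0.8,0,0,0,0.8,0,0,0,0.4,0,0,0,0.4,0,0,0,0,0,0,0,0,0]}}

```text
time: 4.4
ee_pos: [0.6052, -0.2121, 0.1084]
eef_rot: [0.703, 0.711, -0.0, -0.0]
ft_force: [-0.4, -0.7, 1.0]
width: 0.0366
grip_force: 0.0
```

```bash
python3 - <<'E'
from look import look
import cv2,numpy as np
a,_=look('top','t2');b,_=look('scene','s2')
M=np.hstack([cv2.resize(a[115:195,260:400],(420,240)),cv2.resize(b[230:310,180:300],(360,240),interpolation=2)])
cv2.imwrite('pics/m2.png',M)
from bench import r;s=r.read_state();print(s['ee_pos'],s['ft_force'])
E
```

```text
[ 0.60539279 -0.21221704  0.10882308] [-0.26868119  0.68756924 -0.32250427]
```

Close lightly and watch the width, which I expect to be about 20–22 mm on the tilted rib.

Emit:
{"name": "arm_command", "arguments": {"moves": [0,0,0,0,0,0,0,0,0,0,0,0,0,0,0,0,0,0,0,0,0,0,0,0], "fingers": 0, "squeeze": 6}}

```text
time: 5.0
ee_pos: [0.6037, -0.2123, 0.1084]
eef_rot: [0.703, 0.711, -0.001, -0.001]
ft_force: [-6.4, 1.1, 5.2]
width: 0.0189
grip_force: 5.8
```

Emit:
{"name": "arm_command", "arguments": {"moves": [0,0.3,-0.5,0,0,0.4,-0.5,0,0,0,0,0,0,0,0,0], "squeeze": 10}}

```text
time: 5.33
ee_pos: [0.6103, -0.2123, 0.1187]
eef_rot: [0.703, 0.711, -0.001, -0.002]
ft_force: [-9.7, 2.7, 6.1]
width: 0.0176
grip_force: 10.1
```

Emit:
{"name": "arm_command", "arguments": {"moves": [0,0.4,-0.5,0,0,0.5,-0.5,0,0,0.5,-0.5,0,0,0,0,0,0,0,0,0], "squeeze": 10}}

```text
time: 5.75
ee_pos: [0.6255, -0.2122, 0.1342]
eef_rot: [0.703, 0.711, -0.0, -0.001]
ft_force: [-7.7, 1.1, 8.1]
width: 0.0158
grip_force: 10.1
```

Emit:
{"name": "arm_command", "arguments": {"moves": [0,0,-0.8,0,0,0,-1,0,0,0,-1,0,0,0,0,0,0,0,0,0], "squeeze": 25}}

```text
time: 6.17
ee_pos: [0.6267, -0.2121, 0.1625]
eef_rot: [0.703, 0.711, 0.001, 0.001]
ft_force: [-0.2, 0.2, -3.2]
width: 0.0148
grip_force: 24.7
```

```bash
python3 - <<'E'
from look import look
import cv2,numpy as np
b,_=look('scene','s3');a,_=look('wrist','w3')
cv2.imwrite('pics/m3.png',np.hstack([cv2.resize(b[190:370,150:310],(400,450)),cv2.resize(a,(400,300)).copy() if 0 else cv2.copyMakeBorder(cv2.resize(a,(400,300)),0,150,0,0,0)]))
E
```

```text
(no output)
```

View pics/m3.png

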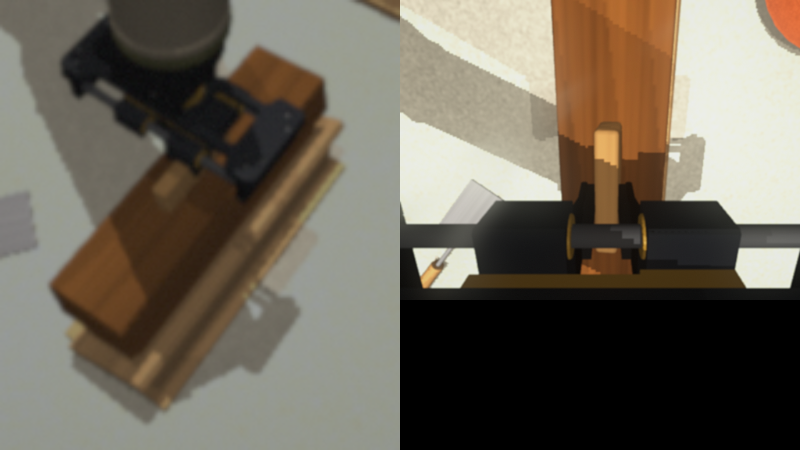

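The lid is lifted level in the hand, with the handle between the fingers. I carry it to free table at about (0.46, -0.05).

Emit:
{"name": "arm_command", "arguments": {"moves": [0,0,-1.5,0,0,0,-1.5,0,2,-2,0,0,2,-2,0,0,2,-2,0,0,2,-2.1,0,0,2,-2.1,0,0,2,-2.1,0,0,2,-2.2,0,0,2,-2.2,0,0,0,0,0,0,0,0,0,0]}}

```text
time: 7.27
ee_pos: [0.4566, -0.0527, 0.1915]
eef_rot: [0.702, 0.712, 0.001, -0.0]
ft_force: [0.6, -0.9, -2.4]
width: 0.0155
grip_force: 24.8
```

Emit:
{"name": "arm_command", "arguments": {"moves": [0,0,2,0,0,0,2,0,0,0,2,0,0,0,2,0,0,0,1.5,0,0,0,0.8,0,0,0,0,0]}}

```text
time: 7.85
ee_pos: [0.4566, -0.0546, 0.087]
eef_rot: [0.703, 0.711, -0.001, -0.001]
ft_force: [-0.7, 0.1, -2.7]
width: 0.0152
grip_force: 24.8
```

Emit:
{"name": "arm_command", "arguments": {"moves": [0,0,0.4,0,0,0,0.4,0,0,0,0.3,0,0,0,0,0]}}

```text
time: 8.18
ee_pos: [0.4612, -0.054, 0.0798]
eef_rot: [0.703, 0.711, 0.003, 0.003]
ft_force: [4.0, -0.9, 8.6]
width: 0.0153
grip_force: 25.0
```

Emit:
{"name": "arm_command", "arguments": {"moves": [0,0,0.2,0,0,0,0.2,0,0,0,0,0]}}

```text
time: 8.43
ee_pos: [0.4645, -0.054, 0.0778]
eef_rot: [0.703, 0.711, 0.005, 0.005]
ft_force: [9.7, -0.5, 17.6]
width: 0.0152
grip_force: 25.1
```

Emit:
{"name": "arm_command", "arguments": {"moves": [0,0,-0.3,0,0,0,0,0,0,0,0,0,0,0,0,0,0,0,0,0], "fingers": 45}}

```text
time: 8.85
ee_pos: [0.4568, -0.0538, 0.0762]
eef_rot: [0.703, 0.711, -0.0, -0.0]
ft_force: [0.0, -0.1, -1.2]
width: 0.0367
grip_force: 0.0
```

Emit:
{"name": "arm_command", "arguments": {"moves": [0,0,-1.5,0,0,0,-3,0,0,0,-3,0,0,0,-3,0,0,0,-3,0,-2,2,0,0,-3,3,0,0,-3,3,0,0,-3,3,0,0,-3,3,0,0,0,0,0,0,0,0,0,0]}}

```text
time: 9.85
ee_pos: [0.5964, -0.1923, 0.209]
eef_rot: [0.704, 0.71, -0.003, -0.001]
ft_force: [0.0, 0.8, 0.2]
width: 0.0391
grip_force: 0.0
```

```bash
python3 - <<'E'
from look import look
import cv2,numpy as np
b,_=look('scene','s4');a,_=look('wrist','w4');t,_=look('top','t4')
M=np.zeros((600,800,3),np.uint8)
M[:288,:384]=cv2.resize(a,(384,288));M[:300,400:]=cv2.resize(b[150:360,100:380],(400,300));M[300:,:600]=cv2.resize(t[110:260,190:390],(600,450))[:300]
cv2.imwrite('pics/m4.png',M)
E
```

```text
(no output)
```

View pics/m4.png

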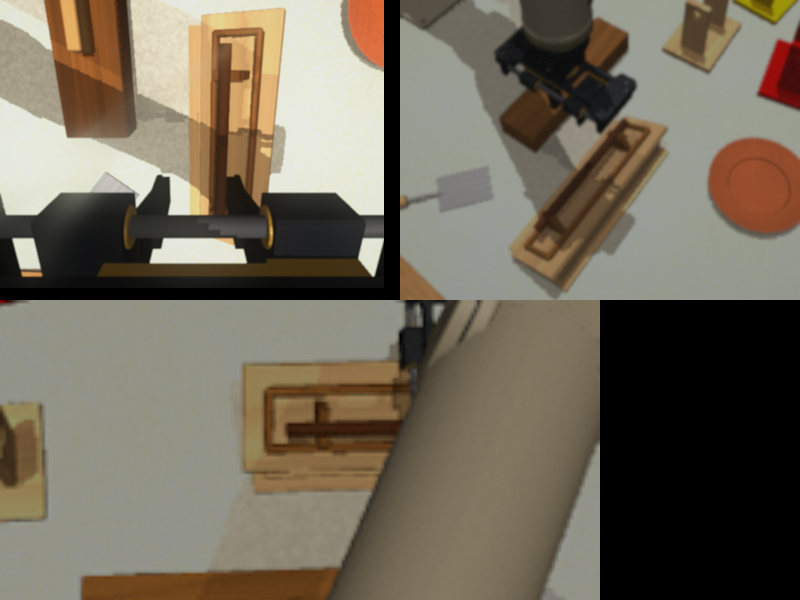

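The lid lies on the table in front. The rod is still in its saddles, its end at wrist-image (300,57). I check the case pose against rim corners in this near view, and the rod line too.

```bash
python3 - <<'E'
from h import *;import pickle
ci=pickle.load(open('pics/w4.pkl','rb'));im=cv2.imread('pics/w4.png')
for q in ((.639,-.211,.012),(.637,-.209,.012)):
    o,Rm=casepose(q)
    P=np.array([[.05,.16,0],[-.05,.16,0],[.031,.141,.01],[-.031,.141,.01],[.007,.12,.034],[-.007,.12,.034]])
    print(q,proj(ci,P@Rm.T+o).round(1).tolist())
o,Rm=casepose((.639,-.211,.012))
c=im[0:230,230:400].copy();c=cv2.resize(c,None,fx=3.4,fy=2.6,interpolation=2)
def ln(pts,col):
    u=(proj(ci,np.array(pts)@Rm.T+o)-[230,0]+.5)*[3.4,2.6];cv2.polylines(c,[u.astype(np.int32)],False,col,1)
ln([[.05,-.1,0],[.05,.16,0],[-.05,.16,0],[-.05,-.1,0]],(0,0,255))
ln([[.031,-.1,.01],[.031,.141,.01],[-.031,.141,.01],[-.031,-.1,.01]],(255,0,255))
# rod silhouette: world-top outline
a=np.array([0,-.1,.034]);b=np.array([0,.12,.034])
ln([a+[.007,0,0],b+[.007,0,0],b-[.007,0,0],a-[.007,0,0]],(0,255,0))
cv2.imwrite('pics/c4.png',c)
E
```

```text
(0.639, -0.211, 0.012) [[373.4, 8.6], [262.2, 19.3], [344.5, 35.0], [275.7, 39.4], [304.8, 62.2], [288.8, 62.7]]
(0.637, -0.209, 0.012) [[371.2, 5.8], [260.0, 16.9], [342.3, 32.3], [273.5, 37.0], [302.4, 59.5], [286.4, 60.0]]
```

View pics/c4.png

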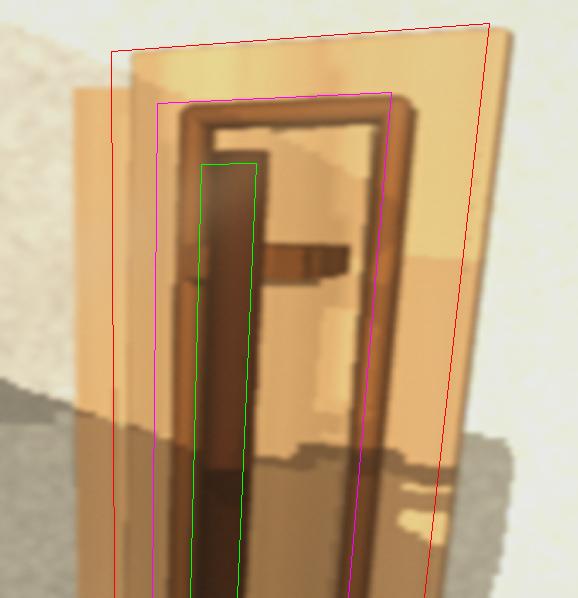

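The case sits about 5–6 mm further up-slope than the lid had: the lid had slid by its play. The rod lies at x≈0.6255, reaching about y≈-0.087 at its +y end. I approach the rod between the saddles.

Emit:
{"name": "arm_command", "arguments": {"moves": [-2,1,0,0,-2,1,0,0,-2,1,0,0,0,0,2,0,0,0,2,0,0,0,2,0,0,0,2,0,0,0,1.5,0,0,0,0,0,0,0,0,0], "fingers": 32, "squeeze": 10}}

```text
time: 10.83
ee_pos: [0.6274, -0.2483, 0.1174]
eef_rot: [0.703, 0.712, 0.001, -0.0]
ft_force: [0.9, 0.5, 1.3]
width: 0.0281
grip_force: 0.0
```

```bash
python3 - <<'E'
from look import look
from h import *
a,ci=look('wrist','w5')
from bench import r;s=r.read_state();print(s['ee_pos'],s['eef_rot'])
b,_=look('scene','s5')
M=np.zeros((400,800,3),np.uint8);M[:384,:512]=a
M[:300,512:]=cv2.resize(b[210:340,170:295],(288,300),interpolation=2)
cv2.imwrite('pics/m5.png',M)
E
```

```text
[ 0.62790277 -0.24887792  0.11824238] [7.02695928e-01 7.11489580e-01 8.88125638e-04 4.71517056e-04]
```

View pics/m5.png

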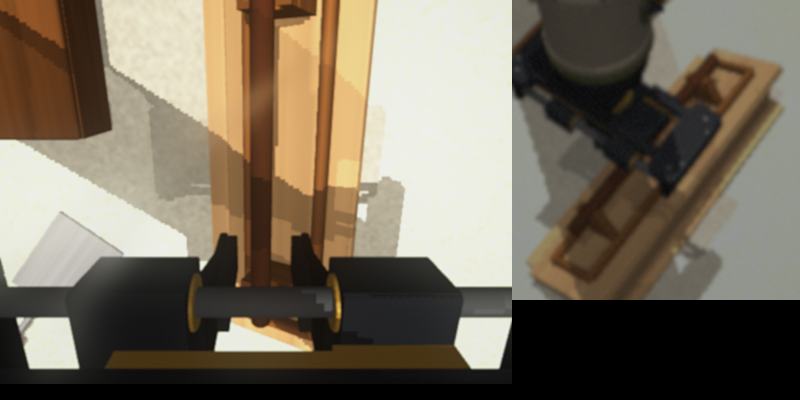

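```bash
python3 - <<'E'
from h import *;import pickle
ci=pickle.load(open('pics/w5.pkl','rb'))
def bp(u,v,z):
    d=R.from_quat(ci['attitude']).apply([(u-ci['cx'])/ci['fx'],-(v-ci['cy'])/ci['fy'],-1]);return ci['origin']+d*(z-ci['origin'][2])/d[2]
for u,v,z in((260,100,.075),(260,200,.075),(262,324,.082),(262,324,.075),(262,277,.075),(262,277,.065),(260,14,.07),(278,16,.065)): print(u,v,z,bp(u,v,z).round(4))
E
```

```text
260 100 0.075 [ 0.6244 -0.1737  0.075 ]
260 200 0.075 [ 0.625  -0.2345  0.075 ]
262 324 0.082 [ 0.6272 -0.3222  0.082 ]
262 324 0.075 [ 0.6272 -0.3278  0.075 ]
262 277 0.075 [ 0.6268 -0.2896  0.075 ]
262 277 0.065 [ 0.6268 -0.2958  0.065 ]
260 14 0.07 [ 0.624  -0.1284  0.07  ]
278 16 0.065 [ 0.634  -0.1284  0.065 ]
```

Emit:
{"name": "arm_command", "arguments": {"moves": [-0.9,-0.25,0,0,0,0,1.5,0,0,0,1.5,0,0,0,1.5,0,0,0,1.0,0,0,0,0,0,0,0,0,0]}}

```text
time: 11.52
ee_pos: [0.6248, -0.2586, 0.0608]
eef_rot: [0.703, 0.711, -0.0, -0.001]
ft_force: [0.3, -0.0, 1.0]
width: 0.028
grip_force: 0.0
```

Emit:
{"name": "arm_command", "arguments": {"moves": [0,0,0,0,0,0,0,0,0,0,0,0,0,0,0,0,0,0,0,0,0,0,0,0], "fingers": 0, "squeeze": 10}}

```text
time: 12.02
ee_pos: [0.6255, -0.259, 0.0621]
eef_rot: [0.703, 0.711, 0.0, 0.0]
ft_force: [-0.1, -0.0, 3.8]
width: 0.0139
grip_force: 10.0
```

Emit:
{"name": "arm_command", "arguments": {"moves": [0,-0.2,-0.4,0,0,-0.3,-0.5,0,0,-0.4,-0.8,0,0,0,-1.5,0,0,0,-1.5,0,0,0,-1.5,0,0,0,-1.5,0,0,0,0,0,0,0,0,0], "squeeze": 25}}

```text
time: 12.77
ee_pos: [0.6165, -0.2592, 0.1401]
eef_rot: [0.703, 0.711, 0.001, 0.001]
ft_force: [-0.7, 0.7, -0.2]
width: 0.0132
grip_force: 25.0
```

```bash
python3 - <<'E'
from look import look
for n in('wrist','scene','top'):look(n,n[0]+'6')
from bench import r;s=r.read_state();print(s['ee_pos'],s['eef_rot'],s['width'],s['ft_force'])
import cv2,numpy as np
M=np.zeros((384,800,3),np.uint8);M[:,:512]=cv2.imread('pics/w6.png');M[:300,512:]=cv2.resize(cv2.imread('pics/s6.png')[190:340,150:295],(288,300),interpolation=2);cv2.imwrite('pics/m6.png',M)
E
```

```text
[ 0.6156472  -0.25858933  0.13781521] [ 7.03034461e-01  7.11155502e-01 -1.74693188e-04 -6.07016335e-04] 0.01284877182376441 [ 0.30472738 -0.02932361 -0.4496565 ]
```

View pics/m6.png

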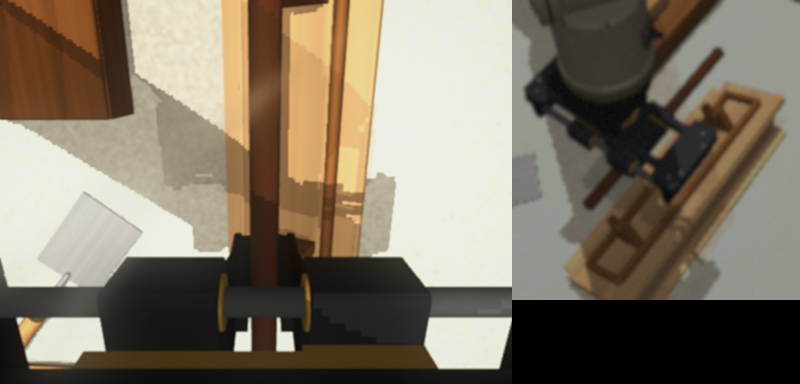

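The rod is held level, spanning wrist columns about 250–280, and is clear of the case. I move to the pre-insertion spot in front of the stand and measure with numbers only, since my picture views are used up.

Emit:
{"name": "arm_command", "arguments": {"moves": [2.7,0.1,0,-1.2,2.7,0.1,0,-1.1,2.7,0.1,0,0,2.7,0.1,0,0,2.7,0.1,0,0,2.7,0,0,0,2.7,0,0,0,2.3,0,1,0,0,0,1,0,0,0,1,0,0,0,0,0,0,0,0,0]}}

```text
time: 13.92
ee_pos: [0.611, -0.0486, 0.1078]
eef_rot: [0.689, 0.724, -0.001, -0.0]
ft_force: [0.4, 0.2, -0.0]
width: 0.0133
grip_force: 25.0
```

```bash
cat > rodfit.py <<'E'
import sys
from h import *;from look import look
from bench import r
tag=sys.argv[1]
s=r.read_state();p=np.array(s['ee_pos']);Rt=R.from_quat(s['eef_rot']).as_matrix()
print(p.round(4),Rt[:,0].round(4),s['width'])
C={};I={}
for n in('top','scene'): I[n],C[n]=look(n,n[0]+tag)
# predicted rod: grip at p-.0135 up; draw line profile: darkness along predicted axis cross sections
L0=float(sys.argv[2]) if len(sys.argv)>2 else .172
ax=Rt[:,0]; g=p-Rt[:,2]*.0135
def dark(im): return im.astype(float).sum(2)
for n in I:
    f=dark(I[n])
    for t in (.06,.09,.12,.15,L0-.008):
        a,b=proj(C[n],[g+ax*t,g+ax*(t+.005)]);d=(b-a)/np.linalg.norm(b-a);nn=np.array([-d[1],d[0]])
        k=np.arange(-9,9.01,.5);pts=(a+k[:,None]*nn).astype(np.float32)
        pr=cv2.remap(f.astype(np.float32),pts[:,0].reshape(1,-1),pts[:,1].reshape(1,-1),1)[0]
        w=np.clip(.5*(pr.max()+pr.min())-pr,0,None); print(n,round(t,3),a.round(1),nn.round(2),'off',round((w*k).sum()/w.sum(),2),pr[::3].astype(int))
    ts=np.arange(L0-.03,L0+.03,.004);u=proj(C[n],[g+ax*t for t in ts]).astype(np.float32)
    print(n,'tip',list(zip((ts*1000).astype(int),cv2.remap(f.astype(np.float32),u[:,0].reshape(1,-1),u[:,1].reshape(1,-1),1)[0].astype(int))))
E
python3 rodfit.py 7
```

```text
[ 0.611  -0.0486  0.1078] [-4.960e-02  9.988e-01 -9.000e-04] 0.013336923719418258
top 0.06 [248.3 155.5] [-0.07 -1.  ] off 6.44 [258 256 253 249 243 240 239 230 221 210 199 195 213]
top 0.09 [236.6 156.3] [-0.07 -1.  ] off -0.68 [387 276 236 237 148  86 105 100 322 393 390 385 388]
top 0.12 [224.9 157.1] [-0.07 -1.  ] off -0.52 [400 354 275 300 202  93 113 146 376 422 420 420 423]
top 0.15 [213.1 157.9] [-0.07 -1.  ] off -0.28 [389 375 397 418 278 106 119 139 399 423 422 421 420]
top 0.164 [207.7 158.3] [-0.07 -1.  ] off -0.21 [395 393 405 426 305  79 116 119 347 429 421 417 419]
top tip [(np.int64(142), np.int64(121)), (np.int64(146), np.int64(119)), (np.int64(150), np.int64(119)), (np.int64(154), np.int64(120)), (np.int64(158), np.int64(116)), (np.int64(162), np.int64(114)), (np.int64(166), np.int64(119)), (np.int64(170), np.int64(180)), (np.int64(174), np.int64(240)), (np.int64(178), np.int64(302)), (np.int64(182), np.int64(238)), (np.int64(186), np.int64(241)), (np.int64(190), np.int64(241)), (np.int64(194), np.int64(243)), (np.int64(198), np.int64(156))]
scene 0.06 [274.6 194.7]
[... 267 characters left out ...]
 359 363]
scene 0.15 [292.1 172.2] [0.79 0.61] off 2.96 [447 449 450 444 378 214 135 145 275 331 257 189 179]
scene 0.164 [294.6 168.9] [0.79 0.61] off 3.5 [447 447 447 447 395 231 136 129 168 186 180 180 184]
scene tip [(np.int64(142), np.int64(136)), (np.int64(146), np.int64(136)), (np.int64(150), np.int64(135)), (np.int64(154), np.int64(139)), (np.int64(158), np.int64(141)), (np.int64(162), np.int64(134)), (np.int64(166), np.int64(134)), (np.int64(170), np.int64(148)), (np.int64(174), np.int64(204)), (np.int64(178), np.int64(281)), (np.int64(182), np.int64(292)), (np.int64(186), np.int64(253)), (np.int64(190), np.int64(211)), (np.int64(194), np.int64(179)), (np.int64(198), np.int64(175))]
```

The rod is within about 1 mm of where expected, its tip 173 mm ahead of the grip and parallel to the hole axis. I align (+1.3 cm across) and insert.

Emit:
{"name": "arm_command", "arguments": {"moves": [0,0.7,0.1,0,0,0.6,0,0,0,0,0,0,0,0,0,0]}}

```text
time: 14.35
ee_pos: [0.6253, -0.0465, 0.1076]
eef_rot: [0.689, 0.725, -0.0, 0.0]
ft_force: [0.5, 0.2, 0.2]
width: 0.0129
grip_force: 25.0
```

```bash
python3 rodfit.py 8 | grep -E "^\[|0.12|0.15|0.16"
```

```text
[ 0.6253 -0.0465  0.1076] [-5.150e-02  9.987e-01 -3.000e-04] 0.01291132679687848
top 0.12 [224.  151.8] [-0.07 -1.  ] off -0.43 [404 330 280 299 214 101 113 128 398 426 423 422 419]
top 0.15 [212.3 152.6] [-0.07 -1.  ] off -0.3 [391 396 421 434 259  97 122  96 410 426 421 421 422]
top 0.164 [206.8 153. ] [-0.07 -1.  ] off -0.31 [389 402 422 432 276  95 116 136 395 426 426 424 425]
scene 0.12 [291.3 181.4] [0.8 0.6] off -0.07 [208 396 419 381 305 175 130 148 272 353 349 291 260]
scene 0.15 [296.9 174.1] [0.8 0.6] off 3.15 [433 446 423 384 312 180 127 117 149 179 185 180 182]
scene 0.164 [299.5 170.7] [0.8 0.6] off 3.03 [448 445 423 379 284 163 134 123 155 179 182 181 179]
```

Emit:
{"name": "arm_command", "arguments": {"moves": [1,0,0,0,1,0,0,0,1,0,0,0,0.8,0,0,0,0.8,0,0,0,0,0,0,0]}}

```text
time: 14.95
ee_pos: [0.6223, 0.0027, 0.1074]
eef_rot: [0.688, 0.726, 0.0, -0.0]
ft_force: [0.4, 0.0, -0.9]
width: 0.0131
grip_force: 25.0
```

Emit:
{"name": "arm_command", "arguments": {"moves": [0.8,0,0,0,0.8,0,0,0,0.8,0,0,0,0,0,0,0]}}

```text
time: 15.28
ee_pos: [0.6211, 0.0262, 0.1074]
eef_rot: [0.688, 0.726, 0.0, -0.0]
ft_force: [0.4, 0.6, -1.0]
width: 0.0133
grip_force: 25.0
```

Emit:
{"name": "arm_command", "arguments": {"moves": [1,0,0,0,1,0,0,0,1,0,0,0,1,0,0,0,1,0,0,0,1,0,0,0,0,0,0,0]}}

```text
time: 15.87
ee_pos: [0.6178, 0.087, 0.1073]
eef_rot: [0.687, 0.726, 0.0, -0.001]
ft_force: [-0.8, 0.8, -0.7]
width: 0.0135
grip_force: 25.0
```

Emit:
{"name": "arm_command", "arguments": {"moves": [1,0,0,0,1,0,0,0,1,0,0,0,0.8,0,0,0,0.5,0,0,0,0,0,0,0]}}

```text
time: 16.37
ee_pos: [0.6156, 0.1284, 0.1074]
eef_rot: [0.688, 0.726, 0.0, -0.0]
ft_force: [-0.2, 0.1, -0.3]
width: 0.0129
grip_force: 25.0
```

```bash
python3 rodfit.py 9 | grep -E "^\[|tip"
```

```text
[0.6156 0.1284 0.1074] [-5.360e-02  9.986e-01  6.000e-04] 0.012880340696899131
top tip [(np.int64(142), np.int64(113)), (np.int64(146), np.int64(121)), (np.int64(150), np.int64(120)), (np.int64(154), np.int64(128)), (np.int64(158), np.int64(121)), (np.int64(162), np.int64(121)), (np.int64(166), np.int64(120)), (np.int64(170), np.int64(138)), (np.int64(174), np.int64(379)), (np.int64(178), np.int64(415)), (np.int64(182), np.int64(208)), (np.int64(186), np.int64(244)), (np.int64(190), np.int64(296)), (np.int64(194), np.int64(295)), (np.int64(198), np.int64(294))]
scene tip [(np.int64(142), np.int64(191)), (np.int64(146), np.int64(259)), (np.int64(150), np.int64(329)), (np.int64(154), np.int64(339)), (np.int64(158), np.int64(292)), (np.int64(162), np.int64(211)), (np.int64(166), np.int64(156)), (np.int64(170), np.int64(165)), (np.int64(174), np.int64(255)), (np.int64(178), np.int64(363)), (np.int64(182), np.int64(416)), (np.int64(186), np.int64(431)), (np.int64(190), np.int64(433)), (np.int64(194), np.int64(435)), (np.int64(198), np.int64(433))]
```

No contact forces, and both cameras show the tip about 39 mm past the far upright, with the near end about 95 mm out. I lower slightly and release.

Emit:
{"name": "arm_command", "arguments": {"moves": [0,0,0.2,0,0,0,0,0,0,0,0,0], "squeeze": 5}}

```text
time: 16.72
ee_pos: [0.6158, 0.1259, 0.1055]
eef_rot: [0.689, 0.725, -0.0, 0.0]
ft_force: [0.1, -0.8, -1.1]
width: 0.0136
grip_force: 5.0
```

Emit:
{"name": "arm_command", "arguments": {"moves": [0,0,0,0,0,0,0,0,0,0,0,0,0,0,0,0,0,0,-1,0,0,0,-2,0,0,0,-3,0,0,0,-3,0,0,0,-3,0,0,0,0,0], "fingers": 45}}

```text
time: 17.55
ee_pos: [0.6184, 0.1264, 0.2327]
eef_rot: [0.689, 0.725, 0.004, 0.002]
ft_force: [1.3, 0.5, 0.1]
width: 0.0389
grip_force: 0.0
```

```bash
cat > lidfit.py <<'E'
import sys
from h import *;from look import look
tag=sys.argv[1];z0=0.0
C={};I={}
for n in('top','scene'): I[n],C[n]=look(n,n[0]+tag)
print('rod px: top/scene dark along final axis')
g=np.array([.6156,.1284,.117]);ax=np.array([-.0536,.9986,0])
for n in I:
    f=I[n].astype(np.float32).sum(2)
    for name,t0,t1 in(('front',.13,.20),('rear',-.09,-.02)):
        ts=np.arange(t0,t1,.005);u=proj(C[n],g+ts[:,None]*ax).astype(np.float32)
        print(n,name,list(zip((ts*1000).round().astype(int).tolist(),cv2.remap(f,u[:,0].reshape(1,-1),u[:,1].reshape(1,-1),1)[0].astype(int).tolist())))
E
python3 lidfit.py 10
```

```text
rod px: top/scene dark along final axis
top front [(130, 276), (135, 254), (140, 174), (145, 118), (150, 119), (155, 117), (160, 122), (165, 118), (170, 280), (175, 430), (180, 380), (185, 199), (190, 292), (195, 293), (200, 293)]
top rear [(-90, 293), (-85, 297), (-80, 291), (-75, 299), (-70, 178), (-65, 77), (-60, 71), (-55, 68), (-50, 78), (-45, 69), (-40, 72), (-35, 69), (-30, 56), (-25, 127)]
scene front [(130, 94), (135, 130), (140, 164), (145, 179), (150, 267), (155, 340), (160, 325), (165, 222), (170, 128), (175, 143), (180, 259), (185, 339), (190, 253), (195, 109), (200, 54)]
scene rear [(-90, 430), (-85, 430), (-80, 371), (-75, 230), (-70, 99), (-65, 80), (-60, 90), (-55, 92), (-50, 84), (-45, 92), (-40, 86), (-35, 88), (-30, 86), (-25, 92)]
```

The rod rests in the stand: 240 mm span, near end about 94 mm and far end about 37 mm past the uprights. Now back for the lid.

Emit:
{"name": "arm_command", "arguments": {"moves": [0,0,0,2.4,-2.2,-2,0,0,-2.2,-2,0,0,-2.2,-2,0,0,-2.2,-2,0,0,-2.2,-2,0,0,-2.2,-2,0,0,-2.2,-2,0,0,-2.2,-2,0,0,0,0,0,0,0,0,0,0]}}

```text
time: 18.57
ee_pos: [0.4565, -0.0518, 0.2251]
eef_rot: [0.704, 0.71, 0.001, -0.001]
ft_force: [-0.3, 1.2, 0.8]
width: 0.0392
grip_force: 0.0
```

```bash
python3 - <<'E'
from h import *;from look import look
from bench import r
s=r.read_state();print(s['ee_pos'],s['eef_rot'])
im,ci=look('wrist','w11')
g=im.astype(np.float32).sum(2)
# bright handle on dark lid: rows profile
pr=proj(ci,np.array([[.457,y,.082] for y in(-.1,-.05,-.01,.0,.09)]));print(pr.round(1).tolist())
for v in (60,100,140,180,220): print(v,[int(x) for x in g[v,150:380:6]])
f=LID[0]+[.457,-.0538,0];print(proj(ci,f[[2,3,6,7]]).round(1).tolist(), proj(ci,HND[0][[2,3,6,7]]+[.457,-.0538,0]).round(1).tolist())
E
```

```text
[ 0.4565334  -0.05175894  0.22514995] [ 7.04291093e-01  7.09910629e-01  5.36798943e-04 -8.16277630e-04]
[[263.9, 227.0], [264.3, 176.8], [264.6, 133.1], [264.7, 121.6], [265.7, 6.6]]
60 [569, 564, 591, 591, 561, 570, 568, 570, 562, 578, 573, 566, 564, 261, 283, 265, 251, 243, 220, 233, 260, 269, 252, 252, 254, 280, 297, 319, 609, 614, 624, 616, 622, 627, 626, 625, 633, 622, 620]
100 [574, 575, 582, 584, 575, 582, 571, 590, 552, 578, 571, 563, 558, 375, 301, 307, 302, 289, 262, 265, 256, 276, 263, 260, 246, 246, 268, 469, 560, 569, 587, 598, 599, 602, 609, 626, 630, 636, 629]
140 [621, 624, 623, 617, 620, 617, 585, 577, 581, 574, 569, 561, 561, 540, 291, 248, 269, 259, 225, 432, 441, 418, 252, 259, 251, 236, 265, 561, 579, 591, 574, 584, 576, 583, 629, 632, 633, 623, 629]
180 [618, 617, 619, 615, 619, 622, 623, 625, 611, 623, 613, 412, 401, 395, 198, 172, 170, 186, 164, 245, 273, 266, 179, 181, 184, 177, 178, 391, 398, 413, 422, 410, 443, 442, 441, 416, 419, 271, 509]
220 [431, 431, 424, 426, 417, 430, 405, 420, 419, 413, 412, 391, 416, 386, 178, 162, 166, 165, 164, 300, 320, 294, 154, 170, 170, 166, 191, 396, 399, 389, 402, 400, 402, 404, 415, 413, 333, 368, 471]
[[226.0, 16.5], [219.7, 5.5], [304.7, 17.2], [311.4, 6.3]] [[256.3, 127.4], [255.6, 131.6], [272.9, 127.6], [273.7, 131.8]]
```

```bash
python3 - <<'E'
import cv2,numpy as np
g=cv2.imread('pics/w11.png').astype(int).sum(2)
print([(v,int(g[v,266:274].mean())) for v in range(116,142,2)])
print([(v,int(g[v,240:300].mean())) for v in range(0,30,3)])
for v in (100,150,225): print(v,[int(x) for x in g[v,222:238:2]],[int(x) for x in g[v,256:286:2]],[int(x) for x in g[v,300:322:2]])
E
```

```text
[(116, 244), (118, 244), (120, 242), (122, 243), (124, 244), (126, 230), (128, 203), (130, 274), (132, 396), (134, 435), (136, 438), (138, 439), (140, 441)]
[(0, 610), (3, 614), (6, 327), (9, 286), (12, 286), (15, 286), (18, 285), (21, 284), (24, 283), (27, 283)]
100 [558, 560, 550, 375, 304, 307, 301, 293] [269, 262, 270, 277, 265, 255, 258, 256, 256, 273, 276, 273, 265, 263, 261] [246, 258, 261, 268, 272, 261, 469, 571, 564, 560, 569]
150 [571, 563, 559, 544, 350, 284, 282, 262] [240, 223, 234, 336, 434, 456, 452, 443, 430, 433, 420, 304, 184, 255, 256] [240, 237, 240, 254, 246, 468, 579, 574, 572, 576, 581]
225 [389, 381, 380, 378, 385, 287, 171, 178] [172, 162, 159, 168, 171, 169, 163, 165, 168, 168, 159, 155, 150, 153, 159] [166, 168, 157, 188, 342, 378, 394, 404, 394, 385, 388]
```

The lid lies flat with its rib at x≈0.461, y≈-0.054. Regrip.

Emit:
{"name": "arm_command", "arguments": {"moves": [-0.2,0.45,2,0,0,0,2.5,0,0,0,2.5,0,0,0,2.5,0,0,0,2.5,0,0,0,2,0,0,0,1.3,0,0,0,0,0,0,0,0,0], "fingers": 45}}

```text
time: 19.37
ee_pos: [0.4618, -0.0528, 0.072]
eef_rot: [0.703, 0.711, -0.001, -0.0]
ft_force: [-0.1, -0.5, 0.7]
width: 0.0389
grip_force: 0.0
```

Emit:
{"name": "arm_command", "arguments": {"moves": [0,0,0,0,0,0,0,0,0,0,0,0,0,0,0,0,0,0,0,0,0,0,0,0], "fingers": 0, "squeeze": 20}}

```text
time: 19.87
ee_pos: [0.4624, -0.0528, 0.073]
eef_rot: [0.704, 0.711, 0.001, 0.0]
ft_force: [-0.3, 0.7, 4.8]
width: 0.0161
grip_force: 20.0
```

Emit:
{"name": "arm_command", "arguments": {"moves": [0,0,-2,0,0,0,-3,0,0,0,-3,0,0,0,-3,0,-2.2,2.5,-0.5,0,-2.2,2.5,0,0,-2.2,2.5,0,0,-2.2,2.5,0,0,-2.3,2.5,0,0,-2.3,2.5,0,0,-2.3,2.5,0,0,0,0,0,0], "squeeze": 25}}

```text
time: 20.87
ee_pos: [0.6399, -0.2132, 0.1849]
eef_rot: [0.705, 0.709, -0.002, 0.0]
ft_force: [-0.8, -0.8, -2.4]
width: 0.0161
grip_force: 25.0
```

Emit:
{"name": "arm_command", "arguments": {"moves": [0,0,0,0,0,0,0,0]}}

```text
time: 21.03
ee_pos: [0.638, -0.2082, 0.1867]
eef_rot: [0.704, 0.71, -0.0, -0.001]
ft_force: [0.3, 0.6, -2.6]
width: 0.0158
grip_force: 25.0
```

Emit:
{"name": "arm_command", "arguments": {"moves": [-0.25,0,1,0,0,0,1,0,0,0,1,0,0,0,0.8,0,0,0,0,0,0,0,0,0]}}

```text
time: 21.53
ee_pos: [0.6383, -0.2102, 0.1489]
eef_rot: [0.704, 0.711, -0.0, -0.001]
ft_force: [0.3, -0.2, -3.8]
width: 0.016
grip_force: 25.0
```

Emit:
{"name": "arm_command", "arguments": {"moves": [0,0,0.3,0,0,0,0.3,0,0,0,0,0]}}

```text
time: 21.78
ee_pos: [0.6385, -0.2107, 0.1432]
eef_rot: [0.704, 0.711, 0.0, -0.0]
ft_force: [0.3, -0.7, -2.5]
width: 0.0157
grip_force: 25.0
```

Emit:
{"name": "arm_command", "arguments": {"moves": [0,0,0.2,0,0,0,0.2,0,0,0,0,0]}}

```text
time: 22.03
ee_pos: [0.6385, -0.2107, 0.1391]
eef_rot: [0.704, 0.711, -0.0, -0.0]
ft_force: [-0.8, -0.4, -2.8]
width: 0.0154
grip_force: 25.0
```

Emit:
{"name": "arm_command", "arguments": {"moves": [0,0,0.2,0,0,0,0.2,0,0,0,0,0]}}

```text
time: 22.28
ee_pos: [0.6382, -0.2109, 0.1371]
eef_rot: [0.704, 0.71, 0.0, -0.0]
ft_force: [-7.0, 3.8, 11.7]
width: 0.0157
grip_force: 25.0
```

Contact at z≈0.138, so the up-slope wall is on the case face. I ease the lid down along the arc with a light grip.

Emit:
{"name": "arm_command", "arguments": {"moves": [0,0,-0.1,0,0,-0.4,0.25,0,0,-0.4,0.3,0,0,-0.4,0.3,0,0,0,0,0], "squeeze": 5}}

```text
time: 22.7
ee_pos: [0.6254, -0.2112, 0.1271]
eef_rot: [0.704, 0.71, -0.0, -0.0]
ft_force: [-2.3, -1.5, 1.7]
width: 0.0173
grip_force: 5.3
```

Emit:
{"name": "arm_command", "arguments": {"moves": [0,-0.4,0.3,0,0,-0.35,0.35,0,0,0,0,0]}}

```text
time: 22.95
ee_pos: [0.6181, -0.2111, 0.1206]
eef_rot: [0.704, 0.71, -0.0, -0.001]
ft_force: [-2.5, -0.4, 0.5]
width: 0.0182
grip_force: 5.5
```

Emit:
{"name": "arm_command", "arguments": {"moves": [0,-0.35,0.37,0,0,-0.35,0.37,0,0,-0.3,0.4,0,0,0,0,0], "squeeze": 4}}

```text
time: 23.28
ee_pos: [0.6083, -0.2111, 0.1095]
eef_rot: [0.704, 0.71, -0.0, -0.0]
ft_force: [-1.7, -0.9, 0.2]
width: 0.0199
grip_force: 4.2
```

Emit:
{"name": "arm_command", "arguments": {"moves": [0,-0.2,0.2,0,0,0,0,0], "squeeze": 3}}

```text
time: 23.45
ee_pos: [0.6074, -0.2111, 0.1084]
eef_rot: [0.704, 0.711, 0.0, 0.0]
ft_force: [-0.8, -1.1, 2.6]
width: 0.0201
grip_force: 3.5
```

Emit:
{"name": "arm_command", "arguments": {"moves": [0,0,0,0,0,0,0,0,0,0,0,0,0,0,0,0], "fingers": 42}}

```text
time: 23.78
ee_pos: [0.6071, -0.2108, 0.1079]
eef_rot: [0.704, 0.711, 0.0, -0.0]
ft_force: [0.3, -1.0, -0.2]
width: 0.0349
grip_force: 0.0
```

Emit:
{"name": "arm_command", "arguments": {"moves": [0,0,-1,0,0,0,-2,0,0,0,-3,0,0,0,-3,0,3,-2,-1.5,0,4,-3,0,0,4,-3,0,0,4,-3,0,0,4,-3,0,0,4,-3,0,0,3,-3,0,0,0,0,0,0]}}

```text
time: 24.78
ee_pos: [0.4266, 0.0188, 0.2139]
eef_rot: [0.701, 0.713, 0.002, -0.002]
ft_force: [0.6, -0.1, -0.0]
width: 0.0365
grip_force: 0.0
```

```bash
python3 look.py top t12; python3 look.py scene s12; cp fit.py fit2.py; sed -i "s#pics/{n}0.png#pics/{n[0]}12.png#;s#pics/fit.png#pics/fit2.png#" fit2.py; python3 fit2.py
python3 - <<'E'
import cv2,numpy as np
for n,w in(('top',(262,118,135,64)),('scene',(165,212,130,140))):
    a=cv2.imread(f'pics/{n}0.png').astype(float);b=cv2.imread(f'pics/{n[0]}12.png').astype(float);x,y,W,H=w
    d=np.abs(a-b).sum(2); print(n,'diff>90 px in lid win',int((d[y:y+H,x:x+W]>90).sum()))
    # sub-pixel shift of lid patch
    A=cv2.cvtColor(a.astype(np.float32),6)[y:y+H,x:x+W];B=cv2.cvtColor(b.astype(np.float32),6)[y:y+H,x:x+W]
    print(cv2.phaseCorrelate(A,B,cv2.createHanningWindow((W,H),5)))
E
```

```text
lid ('top', 'scene') [ 0.6424 -0.2109  0.0174] 1.0 1816.5 [3869, 6404]
lid ('top',) [ 0.6402 -0.2099  0.021 ] 1.2 161.7 [3869, 6404]
lid ('scene',) [ 0.6586 -0.2149  0.1319] 7.56 1639.8 [3869, 6404]
stand ('top', 'scene') [0.6109 0.2105 0.0514] 2.94 213.3 [2238, 2006]
stand ('top',) [0.611  0.2096 0.0436] 2.5 113.3 [2238, 2006]
stand ('scene',) [0.6103 0.2135 0.0551] 3.16 65.4 [2238, 2006]
top diff>90 px in lid win 577
((0.6063012017109486, -1.2237117471402073), 0.9217916207181083)
scene diff>90 px in lid win 1725
((1.552779989347357, 0.5306323502287853), 0.7772810111811131)
```

The lid is down, but fits about 3 mm up-slope of its starting pose. I check from near, at the same viewpoint as the first wrist picture, for seating and play.

Emit:
{"name": "arm_command", "arguments": {"moves": [-2.4,2,-0.1,0,-2.4,2,-0.1,0,-2.4,2,-0.1,0,-2.4,2.1,-0.1,0,-2.2,2.1,-0.1,0,-2.2,2.1,-0.1,0,-2.2,2.1,-0.2,0,0,0,0,0,0,0,0,0], "fingers": 100}}

```text
time: 25.63
ee_pos: [0.5762, -0.1516, 0.2207]
eef_rot: [0.706, 0.709, -0.002, 0.001]
ft_force: [0.6, 0.3, 0.2]
width: 0.0845
grip_force: 0.0
```

```bash
python3 look.py wrist w13; cat > edges.py <<'E'
from h import *;import pickle,sys
# per-row lid/board edge columns in wrist pictures, back-projected
def seg(tag):
    ci=pickle.load(open(f'pics/{tag}.pkl','rb'));im=cv2.imread(f'pics/{tag}.png')
    print(tag,ci['origin'].round(4))
    o,Rm=casepose((.639,-.211,.012))
    for y in (.12,.09,.06):
        f=im.astype(np.float32)
        # scan along local x at given y: ray through local plane z=.052 (top) 
        xs=np.arange(-.07,.09,.004)
        u=proj(ci,np.c_[xs,np.full_like(xs,y),np.full_like(xs,.052)]@Rm.T+o).astype(np.float32)
        v=[cv2.remap(f,u[:,0].reshape(1,-1),u[:,1].reshape(1,-1),1)[0]][0]
        print(y,'u0 %.0f v %.0f'%tuple(u[17]),list(zip((xs*1000).round().astype(int).tolist(),v.sum(1).astype(int).tolist())))
    P=lambda q,p: proj(ci,np.array(p)@casepose(q)[1].T+casepose(q)[0]).round(1).tolist()
    for q in((.639,-.211,.012),(.643,-.211,.012)): print(q,'board far corners',P(q,[[.05,.16,0],[-.05,.16,0]]),'lid top corners',P(q,[[.04,.15,.052],[-.04,.15,.052],[.04,.15,0]]))
for t in sys.argv[1:]: seg(t)
E
python3 edges.py w1 w13
```

```text
w1 [ 0.5708 -0.0584  0.3831]
0.12 u0 312 v 123 [(-70, 544), (-66, 530), (-62, 522), (-58, 526), (-54, 551), (-50, 541), (-46, 551), (-42, 556), (-38, 362), (-34, 252), (-30, 231), (-26, 227), (-22, 217), (-18, 210), (-14, 204), (-10, 191), (-6, 197), (-2, 206), (2, 218), (6, 218), (10, 202), (14, 198), (18, 191), (22, 182), (26, 211), (30, 203), (34, 210), (38, 211), (42, 165), (46, 158), (50, 430), (54, 473), (58, 468), (62, 448), (66, 589), (70, 587), (74, 587), (78, 592), (82, 592), (86, 587)]
0.09 u0 311 v 158 [(-70, 543), (-66, 536), (-62, 540), (-58, 545), (-54, 538), (-50, 551), (-46, 556), (-42, 561), (-38, 331), (-34, 226), (-30, 218), (-26, 217), (-22, 213), (-18, 204), (-14, 196), (-10, 186), (-6, 196), (-2, 185), (2, 231), (6, 215), (10, 205), (14, 200), (18, 194), (22, 183), (26, 197), (30, 202), (34, 206), (38, 210), (42, 153), (46, 152), (50, 441), (54, 477), (58, 473), (62, 477), (66, 589), (70, 586), (74, 595), (78, 588), (82, 591), (86, 593)]
0.06 u0 310 v 191 [(-70, 382), (-66, 381), (-62, 383), (-58, 386), (-54, 393), (-50, 382), (-46, 390), (-42, 389), (-38, 199)
[... 1632 characters left out ...]
), (-62, 398), (-58, 401), (-54, 405), (-50, 396), (-46, 401), (-42, 411), (-38, 369), (-34, 146), (-30, 136), (-26, 129), (-22, 131), (-18, 130), (-14, 127), (-10, 114), (-6, 117), (-2, 117), (2, 113), (6, 117), (10, 129), (14, 122), (18, 119), (22, 120), (26, 118), (30, 114), (34, 123), (38, 132), (42, 136), (46, 130), (50, 136), (54, 316), (58, 318), (62, 356), (66, 605), (70, 602), (74, 616), (78, 614), (82, 604), (86, 613)]
(0.639, -0.211, 0.012) board far corners [[387.5, 60.9], [281.4, 64.3]] lid top corners [[360.4, 72.7], [265.9, 74.3], [374.4, 73.5]]
(0.643, -0.211, 0.012) board far corners [[392.2, 60.9], [285.5, 64.3]] lid top corners [[365.8, 72.7], [270.5, 74.3], [379.0, 73.5]]
```

The board is unmoved and the lid lies flat, but it sits about 3 mm up-slope of where it began. That is inside the play, but near its limit. I nudge it back down-slope with the open up-slope finger on the rib.

Emit:
{"name": "arm_command", "arguments": {"moves": [-2,1,0,0,-2,1,0,0,-2,1,0,0,0,0,2,0,0,0,2,0,0,0,2,0,0,0,2,0,0,0,0,0,0,0,0,0], "fingers": 42}}

```text
time: 26.43
ee_pos: [0.6064, -0.206, 0.1414]
eef_rot: [0.703, 0.711, -0.0, -0.0]
ft_force: [0.0, 0.5, 0.8]
width: 0.0391
grip_force: 0.0
```

Emit:
{"name": "arm_command", "arguments": {"moves": [-0.4,0,1,0,0,0,1,0,0,0,0.9,0,0,0,0,0,0,-0.3,0,0,0,-0.3,0,0,0,0,0,0]}}

```text
time: 27.02
ee_pos: [0.6002, -0.2115, 0.1126]
eef_rot: [0.704, 0.71, 0.0, 0.0]
ft_force: [-0.2, -0.2, 0.1]
width: 0.0368
grip_force: 0.0
```

Emit:
{"name": "arm_command", "arguments": {"moves": [0,-0.15,0,0,0,-0.15,0,0,0,0,0,0]}}

```text
time: 27.27
ee_pos: [0.5975, -0.2111, 0.1123]
eef_rot: [0.704, 0.71, 0.0, 0.0]
ft_force: [0.1, 0.2, -0.9]
width: 0.036
grip_force: 0.0
```

Emit:
{"name": "arm_command", "arguments": {"moves": [0,-0.1,0,0,0,-0.1,0,0,0,0,0,0]}}

```text
time: 27.52
ee_pos: [0.5955, -0.2111, 0.1121]
eef_rot: [0.704, 0.71, 0.0, -0.0]
ft_force: [0.5, 0.5, 0.3]
width: 0.0368
grip_force: 0.0
```

Emit:
{"name": "arm_command", "arguments": {"moves": [0,-0.1,0,0,0,0,0,0]}}

```text
time: 27.68
ee_pos: [0.5945, -0.2111, 0.1121]
eef_rot: [0.704, 0.71, -0.0, -0.0]
ft_force: [-0.5, -0.4, 0.4]
width: 0.0362
grip_force: 0.0
```

Emit:
{"name": "arm_command", "arguments": {"moves": [0,-0.1,0,0,0,-0.05,0,0,0,0,0,0]}}

```text
time: 27.93
ee_pos: [0.5932, -0.2111, 0.1122]
eef_rot: [0.704, 0.711, 0.0, 0.0]
ft_force: [-0.4, 0.1, -0.3]
width: 0.0366
grip_force: 0.2
```

Emit:
{"name": "arm_command", "arguments": {"moves": [0,-0.1,0,0,0,-0.05,0,0,0,0,0,0]}}

```text
time: 28.18
ee_pos: [0.5921, -0.211, 0.1123]
eef_rot: [0.704, 0.711, 0.0, 0.0]
ft_force: [3.3, -0.6, -0.7]
width: 0.0369
grip_force: 1.6
```

Emit:
{"name": "arm_command", "arguments": {"moves": [0,0.5,0,0,0,0.3,-0.5,0,0,0,-2,0,0,0,-3,0,0,0,-3,0,0,0,-2.4,0,2,-0.8,0,0,2,-0.8,0,0,2,-0.8,0,0,0,0,0,0,0,0,0,0], "fingers": 100}}

```text
time: 29.1
ee_pos: [0.5752, -0.15, 0.2214]
eef_rot: [0.703, 0.711, 0.0, -0.0]
ft_force: [-0.4, -0.3, 0.3]
width: 0.0867
grip_force: 0.0
```

```bash
python3 look.py wrist w14; python3 - <<'E'
from h import *;import pickle
def edge(tag):
    ci=pickle.load(open(f'pics/{tag}.pkl','rb'));f=cv2.imread(f'pics/{tag}.png').astype(np.float32).sum(2)
    o,Rm=casepose((.639,-.211,.012))
    for z,lo,hi,sg,nm in((.052,-.055,-.025,-1,'lid low top edge'),(0,.03,.047,1,'lid up bottom edge'),(0,.044,.06,1,'board edge')):
        out=[]
        for y in np.arange(.05,.131,.01):
            xs=np.arange(lo,hi,.0005);u=proj(ci,np.c_[xs,0*xs+y,0*xs+z]@Rm.T+o).astype(np.float32)
            v=cv2.GaussianBlur(cv2.remap(f,u[:,0].reshape(1,-1),u[:,1].reshape(1,-1),1),(9,1),0)[0]
            out.append(1000*xs[np.argmax(sg*np.gradient(v))])
        print(tag,nm,np.median(out).round(1),np.round(out,1).tolist())
for t in('w1','w13','w14'): edge(t)
E
```

```text
w1 lid low top edge -38.5 [-39.5, -39.5, -39.5, -39.0, -38.5, -38.5, -38.0, -38.5, -38.0]
w1 lid up bottom edge 39.5 [39.0, 39.5, 39.5, 39.5, 39.5, 39.5, 39.5, 39.5, 39.5]
w1 board edge 55.5 [55.0, 55.0, 55.0, 55.5, 55.5, 55.5, 55.5, 55.5, 55.5]
w13 lid low top edge -36.0 [-36.5, -36.0, -36.0, -35.5, -35.5, -35.5, -36.0, -36.0, -35.5]
w13 lid up bottom edge 42.5 [43.0, 42.5, 42.5, 42.5, 42.5, 42.5, 42.5, 42.5, 42.5]
w13 board edge 55.5 [55.0, 55.0, 55.5, 55.5, 55.5, 55.5, 55.5, 55.5, 56.0]
w14 lid low top edge -38.5 [-39.5, -39.0, -39.0, -39.0, -38.5, -38.5, -38.5, -38.5, -38.5]
w14 lid up bottom edge 39.5 [39.5, 39.5, 39.5, 39.5, 39.5, 39.5, 39.5, 39.5, 39.5]
w14 board edge 55.5 [55.0, 55.0, 55.5, 55.5, 55.5, 55.5, 55.5, 55.5, 55.5]
```

Now the lid's edges match the starting picture to within 0.5 mm. The rod is in the stand and the arm is clear, so I hand in.

```bash
python3 lidfit.py 15 | grep -E "rear|front"; python3 -c "
from bench import r
print(r.close_job())"
```

```text
top front [(130, 361), (135, 353), (140, 165), (145, 103), (150, 114), (155, 117), (160, 120), (165, 115), (170, 275), (175, 422), (180, 373), (185, 195), (190, 286), (195, 289), (200, 287)]
top rear [(-90, 418), (-85, 418), (-80, 416), (-75, 424), (-70, 265), (-65, 123), (-60, 121), (-55, 125), (-50, 126), (-45, 126), (-40, 123), (-35, 125), (-30, 119), (-25, 119)]
scene front [(130, 98), (135, 140), (140, 172), (145, 191), (150, 279), (155, 360), (160, 346), (165, 242), (170, 167), (175, 281), (180, 405), (185, 451), (190, 454), (195, 456), (200, 456)]
scene rear [(-90, 457), (-85, 458), (-80, 420), (-75, 271), (-70, 115), (-65, 105), (-60, 128), (-55, 128), (-50, 130), (-45, 128), (-40, 131), (-35, 133), (-30, 132), (-25, 132)]
the job is handed in; nothing more can be done
None
```

The job is handed in at about 29 s: the rod rests through both uprights, about 37 mm past the far one and 94 mm past the near one, the lid is back on the case to within about 1 mm of its starting pose, and the arm never worked near the mug or spatula, though I did not re-measure those two.

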